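# Push a coffee box past the spring stop of its feeder

## Robot

A 6-joint arm with a two-finger parallel gripper is mounted at the origin on a cart in front of the work surface, level with it; the furniture and walls round the work are solid. World frame = base frame: x ahead of the robot, y to its left, z up, the work surface at z = 0. Lengths are in m, angles in rad, forces in N, time in s.
With the tool pointing down it reaches from about 0.3 to 0.95 m from the base axis. Payload 3.1 kg.
Tool frame: the origin (TCP) lies midway between the tips of the shut fingers; the grasp point (between the pads) lies 19 mm behind it; z points along the fingers, y is the line along which they close (so a half turn about z gives the same grasp; the last joint's range is limited). The gripper opens to 85 mm and grips with 20 to 120 N. Pads are 22 mm wide; open, the fingers measure 114 mm over their backs; the gripper's body (76 mm by 85 mm) begins 54 mm behind the grasp point. The pads swing forward as they close: fully open they stand 13 mm farther back than shut.
Start: joints at [-1.387, 0.308, 1.634, -0, 1.2, -0.07], TCP at [0.157, -0.605, 0.231] pointing down, gripper open.
Joint ranges: [-3.06, 3.06], [-0.79, 1.96], [0.05, 2.63], [-1.19, 4.34], [0.05, 2.64], [-2.94, 2.94]. Speed limits (rad/s): [2.79, 2.79, 3.14, 3.14, 3.14, 3.14].

## Interface

Orientations are given as a rotation vector (axis times angle).
In Python, from plant import telemetry, imaging, workorder gives the robot as it stands. The module is installed in compiled form; this text tells all that it offers.
- The arm moves only by the shell command python3 -m inch 'ROWS' [FORCE]. ROWS is JSON, a list that holds one entry, the list of rows, each a list of 5 numbers: the finger opening in m, from 0 to 0.0854, then the shift along the tool's x, y, z in m, then the turn about the tool's z in degrees. A call has 1 to 12 rows; each row is the pose to reach, as a shift and turn from the pose commanded when the call began, along the tool's axes at that moment; what a row does not reach only later rows make up. A row lasts 1/10 s, in which the tool goes at most 50 mm and 8.59 degrees, less where a joint would pass 70% of its speed; a pose out of reach is approached as far as the arm can. A call with a gripper value outside its range is refused whole. The fingers move at their own pace and stop on an object; FORCE is the grip in N (left out, the last holds). Time passes only in rows, so rows that repeat a pose let the fingers close. It gives the time, the measured TCP pose, the force, the opening and the grip force at its end, in the units of the state.
- telemetry.observe(): the state, without advancing time (a new reading comes with each control period).
- imaging.grab_frame(name): name is "scene" or "top"; returns the picture (480x640x3 uint8, blue, green, red); there is no depth.
- imaging.calibration(name): a dict with "mtx" (3x3 intrinsics, pixels), "k1" (the pictures are not rectified: a ray, as slopes to the right and down, at radius r is drawn at 1 + k1 r^2 times it, then the intrinsics apply), "extrinsics" (4x4, takes a point from world to camera coordinates). Camera axes: x right, y down, z forward; pixel columns grow to the right and rows downward; lengths in m; the calibration is good to about 2 mm. A picture is of the moment at which its call begins. calibration takes no time and is no camera call.
- workorder.sign_off(): hands the job in; it is judged then, once.
The state is a dict: "clock": time; "qpos": joint angles; "qvel": joint speeds; "tau": joint torques, N m; "ee_pos": TCP position; "tool_rot": TCP orientation; "force": force on the tool from outside, world axes, zero at the start; "moment": the same for the moment, N m; "opening": opening from 0.0 (shut) to 1.0 (fully open); "grasp_force": force on a finger pad.
Only numpy, scipy, OpenCV 4.12 (cv2) and the standard library are available. Lean on these libraries where they do the work, as an engineer would, in place of code of your own. Each camera call takes 0.05 s, during which the arm holds its last target. There are 200 camera calls.

## Task

With the fingertips, press down the spring plate in the slot of the coffee-box feeder behind the box and, holding it down so that its two red stop pins stay out of the way, gently push the coffee box along the lane until it is right past the pins. Then let go, so that the pins spring up again behind the box and it lies flat between them and the end lip. Do not grip or lift the box or squash it against the lip, do not let the plate up while the box is over the pins, and leave everything else on the counter alone.

Things in the scene. Friction and masses are not known exactly. Their poses are not given: they have to be found in the camera images.
- feeder: fixed wooden coffee-box feeder, a lane 320x118 mm. Origin: centre of its underside; x along the lane toward the end lip (the way the box goes), z up. Two pale rails carry the box, tops z = 26 mm; between them an open slot, y = -34 to 34 mm. Guides from y = +-51 mm outward and end lip, x = 152 to 160 mm, have tops at z = 40 mm. The end at x = -160 mm is open.
- stop_plate (a joint): how far the spring plate is pressed down: 0 up (at rest) to 0.014 m (on its stop). The plate moves straight down without tilting wherever it is pressed and springs back when let go; it takes about 3 N to start and 6.5 N fully down. From about 0.008 m its pins are sunk level with the rails; 0.010 to 0.013 is a safe depth to hold. Fingertips may slide along the plate while pressing.
- plate_press_end (a point): point on the top of the spring plate (flat steel with a black rubber strip) in the slot, on the lane's centre line 110 mm behind the feeder's origin, at z = 24 mm in the feeder's frame when the plate is up; it moves with the plate. The plate is 64 mm wide and runs from x = -152 to 148 mm of the feeder; its top is flat apart from the two pins.
- pins_top (a point): point midway between the tops of the two red stop pins, which stand on the plate at x = 45 mm, y = +-28.5 mm of the feeder, 7 mm thick, and rise 8 mm above the rails when the plate is up; moves with the plate. The gap between the pins is 50 mm wide: closed fingers pass between them.
- box_center (a point): centre of the reddish box of coffee bags that lies flat and crosswise in the lane on the rails, between the open end and the pins: 72 mm along the lane, 98 mm across it, 24 mm high, loose, about 0.09 kg. This point is half-way up, 12 mm above the rails. Its own x axis points down, its y along the lane toward the open end and its z across it.
- espresso_mug: dark blue espresso mug, 63x88x51 mm; origin at the centre of its underside. Bystander, leave alone.
- jar: round glass jar of sweets with a lid, 87 mm wide, 149 mm high; origin at the centre of its underside. Bystander, leave alone.
- canister: green square sugar canister, 92x92x120 mm; origin at the centre of its underside. Bystander, leave alone.
- spoon: steel teaspoon, 130 mm long, lying beside the feeder; origin at the centre of its underside. Bystander, leave alone.
- wrapped_biscuit: single biscuit in a flat blue wrapper, 81x51x11 mm, lying beside the feeder; origin at the centre of its underside. Bystander, leave alone.
- pod_a: creamer pod with a brown lid, 37 mm wide, 20 mm high, beyond the end lip of the feeder; origin at the centre of its underside. Bystander, leave alone.
- pod_b: creamer pod with a blue lid, 37 mm wide, 20 mm high, beyond the end lip of the feeder; origin at the centre of its underside. Bystander, leave alone.

How it is judged:
By the outcome, as a careful person would: the job done as asked, in the order asked, and still so for the second after the job is handed in, with the robot touching nothing.
It also fails if it takes over 42 s, if anything falls off the work surface, if the arm or the gripper's body presses on something with over 40 N, if the wrist force passes 120 N, or if a joint passes its speed limit or range.

## Working session

There is one attempt and no reset: what is moved stays moved. The work goes in short steps, Python scripts to look and compute and a shell command to move; the robot and the scene stay as the last step left them, time stands still between calls to the robot, and variables do not carry over. Pictures are saved under pics/ and viewed, at most 10 in all, crops included, and the job is handed in when it is done.

```bash
mkdir -p pics; python3 - <<'E'
from plant import telemetry, imaging
import cv2
for n in("scene","top"):
    cv2.imwrite(f"pics/{n}0.png",imaging.grab_frame(n)); c=imaging.calibration(n); print(c)
s=telemetry.observe();print(s)
E
```

```text
{'mtx': array([[435.23464346,   0.        , 321.05649588],
       [  0.        , 435.23464346, 242.889045  ],
       [  0.        ,   0.        ,   1.        ]]), 'k1': 0.019607281899032363, 'extrinsics': array([[-0.77310523, -0.63427411,  0.00215742,  0.33930305],
       [-0.44924937,  0.54517447, -0.70778514,  0.24423782],
       [ 0.44775362, -0.54816161, -0.70642448,  0.7038957 ],
       [ 0.        ,  0.        ,  0.        ,  1.        ]])}
{'mtx': array([[526.04933735,   0.        , 320.18352359],
       [  0.        , 526.04933735, 237.7979077 ],
       [  0.        ,   0.        ,   1.        ]]), 'k1': -0.000504687695664665, 'extrinsics': array([[-0.00703203, -0.9999731 ,  0.00208638, -0.0193102 ],
       [-0.99747318,  0.00686692, -0.07071133,  0.46745505],
       [ 0.0706951 , -0.00257835, -0.99749464,  1.22984225],
       [ 0.        ,  0.        ,  0.        ,  1.        ]])}
{'clock': 0.1, 'qpos': array([-1.38670740e+00,  3.08925095e-01,  1.63505502e+00, -5.08034998e-06,
        1.19972285e+00, -6.97249466e-02]), 'qvel': array([ 0.00135535, -0.00059617, -0.00203263,  0.00057087, -0.00076092,
       -0.00103067]), 'tau': array([-3.53463083e-04, -4.16408372e+01, -2.77644235e+01, -1.02353263e-04,
        3.97214724e-03,  5.87215482e-06]), 'ee_pos': array([ 0.15675526, -0.60424788,  0.23015949]), 'tool_rot': array([-3.11423831e+00, -3.97356842e-01,  1.96737574e-04]), 'force': array([ 0.00332312,  0.2382329 , -0.12984773]), 'moment': array([ 0.02464477, -0.01852336, -0.02655987]), 'grasp_force': 0.0, 'opening': 0.9997657190705557}
```

View pics/scene0.png

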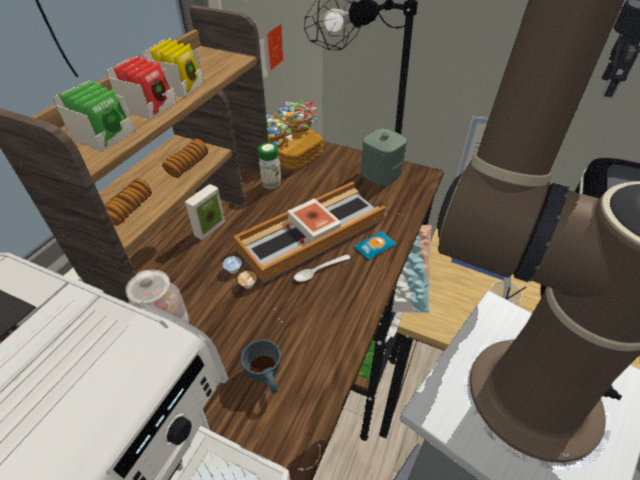

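View pics/top0.png

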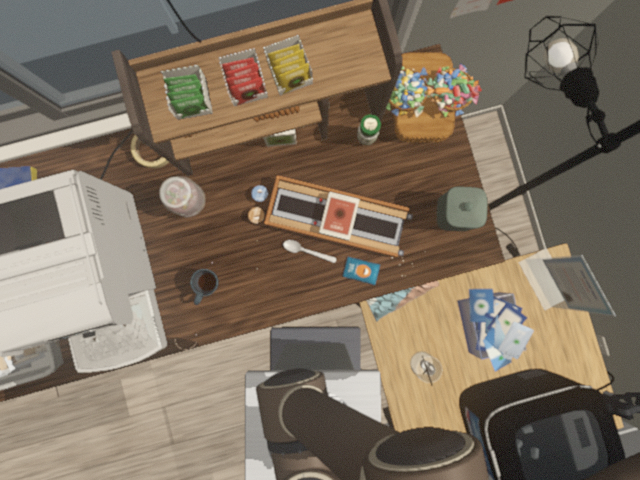

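The scene view shows the feeder with its box at (315,217), and the pods at the lip end near (232,265). In the top view the feeder spans (267,200) to (408,235) with its lip on the left, and the box is at (340,215). Next, a zoom.

```bash
cat > h.py <<'E'
import numpy as np, cv2
from plant import imaging
def ray(n,u,v):
    c=imaging.calibration(n);k=c['mtx'];x=np.array([(u-k[0,2])/k[0,0],(v-k[1,2])/k[1,1]])
    s=x.copy()
    for _ in range(5): s=x/(1+c['k1']*(s@s))
    E=c['extrinsics'];R=E[:3,:3];return -R.T@E[:3,3], R.T@np.r_[s,1]
def onz(n,u,v,z):
    o,d=ray(n,u,v);return o+d*(z-o[2])/d[2]
def proj(n,p):
    c=imaging.calibration(n);E=c['extrinsics'];q=E[:3,:3]@p+E[:3,3];s=q[:2]/q[2]
    s=s*(1+c['k1']*(s@s));return s@np.diag([c['mtx'][0,0],c['mtx'][1,1]])+c['mtx'][:2,2]
E
python3 - <<'E'
import cv2,numpy as np
from h import *
im=cv2.imread("pics/top0.png")
c=cv2.resize(im[165:270,255:425],None,fx=4.6,fy=4.6,interpolation=cv2.INTER_CUBIC)
cv2.imwrite("pics/t1.png",c)
hsv=cv2.cvtColor(im,cv2.COLOR_BGR2HSV)
sub=np.zeros(im.shape[:2],np.uint8);sub[170:262,258:418]=255
m=cv2.inRange(hsv,(8,110,110),(22,255,255))&sub
m=cv2.morphologyEx(m,cv2.MORPH_CLOSE,np.ones((5,5)))
cs=max(cv2.findContours(m,0,2)[0],key=cv2.contourArea);r=cv2.minAreaRect(cs);print("wood",r)
for p in cv2.boxPoints(r):print(p,onz("top",*p,.04))
for lo,hi in(((0,90,90),(8,255,255)),):
  m=cv2.inRange(hsv,lo,hi)&sub
  for q in cv2.findContours(m,0,2)[0]:
    if cv2.contourArea(q)>1: print("red",cv2.minAreaRect(q),onz("top",*cv2.minAreaRect(q)[0],.05))
E
```

```text
wood ((337.5, 215.5), (91.0, 159.0), 90.0)
[258. 170.] [0.62607542 0.12223228 0.04      ]
[417. 170.] [ 0.62361031 -0.25085973  0.04      ]
[417. 261.] [ 0.41017786 -0.24657801  0.04      ]
[258. 261.] [0.41274943 0.12194867 0.04      ]
red ((314.75, 222.75), (2.1213202476501465, 2.8284268379211426), 45.0) [ 0.49987799 -0.01016823  0.05      ]
red ((338.94122314453125, 215.73532104492188), (24.496097564697266, 31.529630661010742), 14.03624439239502) [ 0.51579266 -0.06621602  0.05      ]
red ((320.4000244140625, 199.20004272460938), (2.683281421661377, 2.683281421661377), 26.56505012512207) [ 0.55461823 -0.0236084   0.05      ]
```

View pics/t1.png

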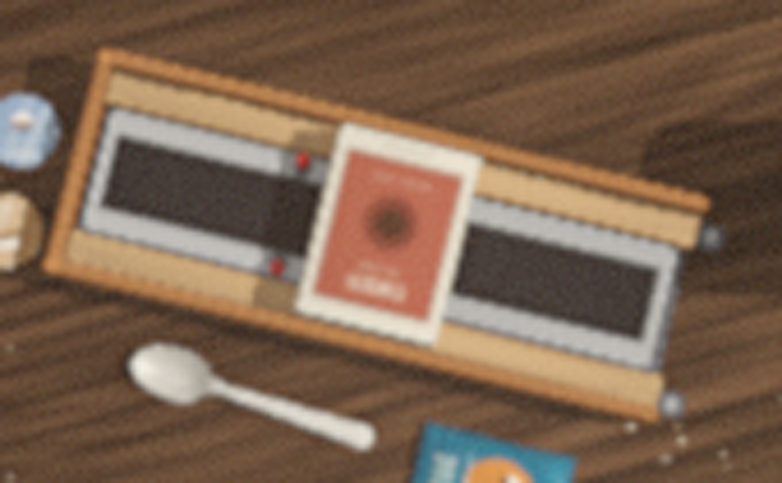

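The crop shows the lane clearly: feeder corners (crop px) at (102,47), (45,270), (657,420), (710,200); pins at (304,160) and (277,267); box corners at (343,122), (482,157), (438,345), (297,308).

```bash
python3 - <<'E'
from h import *
f=lambda L,z:np.array([onz("top",u/4.6+255,v/4.6+165,z) for u,v in L])
F=f([(102,47),(45,270),(657,420),(710,200)],.04);B=f([(343,122),(482,157),(438,345),(297,308)],.05)
P=np.array([onz("top",314.75,222.75,.034),onz("top",320.4,199.2,.034)])
print(F,F.mean(0));print([np.linalg.norm(F[i]-F[i-1]) for i in range(4)])
print(B.mean(0),[np.linalg.norm(B[i]-B[i-1]) for i in range(4)])
ax=(F[0]+F[1]-F[2]-F[3])[:2];print("lane deg",np.degrees(np.arctan2(ax[1],ax[0])))
ax/=np.linalg.norm(ax);w=np.array([-ax[1],ax[0]])
O=F.mean(0)[:2]
for p in[*P,P.mean(0),B.mean(0)]:print("feeder",(p[:2]-O)@ax,(p[:2]-O)@w)
d=B[0]-B[3];print("box dir",np.degrees(np.arctan2(*(w@d[:2],ax@d[:2]))))
print(np.linalg.norm(P[0]-P[1]),"pindir",P[1]-P[0])
# scene check
m=cv2.imread("pics/scene0.png");print("scene px of box top/pins",proj("scene",B.mean(0)),[proj("scene",p) for p in P])
c=cv2.resize(m[170:285,220:400],None,fx=4.4,fy=4.4,interpolation=cv2.INTER_CUBIC);cv2.imwrite("pics/s1.png",c)
hsv=cv2.cvtColor(m,cv2.COLOR_BGR2HSV);k=cv2.inRange(hsv,(0,110,90),(8,255,255))
for q in cv2.findContours(k,0,2)[0]:
  r=cv2.minAreaRect(q)
  if 220<r[0][0]<400 and 170<r[0][1]<285:print(r)
E
```

```text
[[ 0.61340325  0.07728139  0.04      ]
 [ 0.49945763  0.10627327  0.04      ]
 [ 0.42137309 -0.20230136  0.04      ]
 [ 0.53284155 -0.23116201  0.04      ]] [ 0.51676888 -0.06247718  0.04      ]
[np.float64(0.3187907061479816), np.float64(0.11757607074029046), np.float64(0.3183009589874323), np.float64(0.11514406381243242)]
[ 0.51610788 -0.06818012  0.05      ] [np.float64(0.0969471295485064), np.float64(0.07224737553771499), np.float64(0.09759655946017662), np.float64(0.07306758287017774)]
lane deg 75.58058085583124
feeder 0.046970036737037556 0.02786918992872277
feeder 0.04759276812957888 -0.029238984192312252
feeder 0.0472814024333082 -0.0006848971317946881
feeder -0.005687894732758759 -0.0007799625726547311
box dir -89.82569749544888
0.057111569281763835 pindir [ 0.05546427 -0.01361786  0.        ]
scene px of box top/pins [313.46164479 214.93301513] [array([300.99322511, 237.82291185]), array([285.8585665 , 223.05416387])]
((301.5, 240.5), (5.0, 3.0), 90.0)
((287.0, 225.0), (4.0, 2.0), 90.0)
((313.75, 216.25001525878906), (32.526912689208984, 21.920310974121094), 45.0)
```

Sizes match: feeder 0.318×0.116, pin spacing 57 mm, box 97×73 mm, and the scene view agrees within 3 px. I'll align tool x with the lane (turn −61°), shut the fingers and go above the plate at feeder x≈−80.

```bash
cat >> h.py <<'E'
from scipy.spatial.transform import Rotation as Ro
from plant import telemetry
A=np.radians(75.6);L=np.array([np.cos(A),np.sin(A)]);W=np.array([-L[1],L[0]]);O=np.array([.517,-.0615])
def st():
    s=telemetry.observe();R=Ro.from_rotvec(s['tool_rot']).as_matrix();p=s['ee_pos']
    print("t",s['clock'],"feeder xy",((p[:2]-O)@L).round(4),((p[:2]-O)@W).round(4),"z",p[2].round(4),"yawx",np.degrees(np.arctan2(R[1,0],R[0,0])).round(2),"F",s['force'].round(2),"open",round(s['opening'],3));return s,R,p
def go(fx,fy,z):
    s,R,p=st();t=np.r_[O+fx*L+fy*W,z];print("shift",(R.T@(t-p)).round(4))
E
python3 -c "
from h import *
go(-.08,0,.231)"
```

```text
t 0.1 feeder xy -0.6153 0.214 z 0.2302 yawx 14.54 F [ 0.    0.24 -0.13] open 1.0
shift [ 0.4463 -0.3649 -0.    ]
```

```bash
python3 -m inch '[[[0,0.03,-0.025,0,-5],[0,0.06,-0.05,0,-10],[0,0.1,-0.08,0,-15],[0,0.14,-0.11,0,-20],[0,0.18,-0.145,0,-25],[0,0.22,-0.18,0,-30],[0,0.26,-0.21,0,-36],[0,0.3,-0.245,0,-42],[0,0.34,-0.28,0,-48],[0,0.38,-0.31,0,-54],[0,0.42,-0.343,0,-61],[0,0.446,-0.365,0,-61]]]' 20; python3 -c "
from h import *
go(-.08,0,.231)"
```

```text
clock: 1.3
ee_pos: [0.4977, -0.1377, 0.231]
tool_rot: [-2.481, -1.927, 0.0]
force: [0.7, -0.1, 0.0]
opening: 0.001
grasp_force: 0.0
t 1.3 feeder xy -0.0786 -0.0002 z 0.231 yawx 75.67 F [ 0.67 -0.07  0.  ] open 0.001
shift [-0.0014 -0.0002  0.    ]
```

Down to z≈0.075 for a close look (plate top is at 0.024).

```bash
python3 -m inch '[[[0,-0.001,0,0.03,0],[0,-0.001,0,0.06,0],[0,-0.001,0,0.09,0],[0,-0.001,0,0.12,0],[0,-0.001,0,0.14,0],[0,-0.001,0,0.155,0],[0,-0.001,0,0.155,0]]]'; python3 - <<'E'
from h import *
st()
a=imaging.grab_frame("scene")[150:290,210:430];b=imaging.grab_frame("top")[160:270,255:425]
r=lambda i,w:cv2.resize(i,(w,int(i.shape[0]*w/i.shape[1])),interpolation=cv2.INTER_CUBIC)
print(cv2.imwrite("pics/c2.png",np.hstack([r(a,400),cv2.copyMakeBorder(r(b,400),0,max(0,r(a,400).shape[0]-r(b,400).shape[0]),0,0,0)])[:600]))
E
```

```text
clock: 2.0
ee_pos: [0.494, -0.1396, 0.0735]
tool_rot: [-2.479, -1.921, 0.005]
force: [-0.8, 0.0, -0.3]
opening: 0.0
grasp_force: 0.0
t 2.0 feeder xy -0.0814 0.0029 z 0.0735 yawx 75.54 F [-0.82  0.04 -0.28] open 0.0Traceback (most recent call last):
  File "<stdin>", line 5, in <module>
    return _nx.concatenate(arrs, 1, dtype=dtype, casting=casting)
           ~~~~~~~~~~~~~~~^^^^^^^^^^^^^^^^^^^^^^^^^^^^^^^^^^^^^^^
ValueError: all the input array dimensions except for the concatenation axis must match exactly, but along dimension 0, the array at index 0 has size 254 and the array at index 1 has size 258
```

```bash
cat > look.py <<'E'
from h import *
import sys
st()
a=imaging.grab_frame("scene")[165:275,220:400];b=imaging.grab_frame("top")[160:270,250:430]
cv2.imwrite(sys.argv[1],cv2.resize(np.hstack([a,b]),(800,245),interpolation=cv2.INTER_CUBIC))
E
python3 look.py pics/c3.png
```

```text
t 2.1 feeder xy -0.0817 0.0003 z 0.076 yawx 75.54 F [-0.66  0.11  1.16] open 0.006
```

View pics/c3.png

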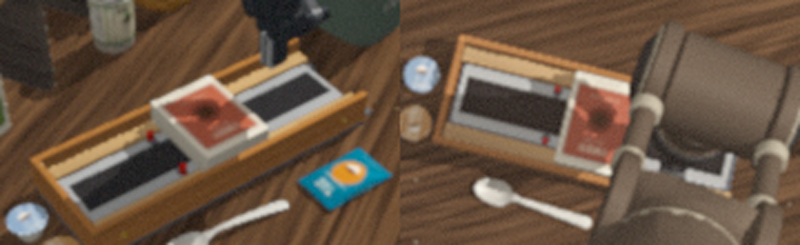

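The left part (scene) shows the shut fingers at about (270,50), above the rubber strip behind the box. The box at (205,115) and pins at (152,135) and (183,168) are undisturbed; in the top part the arm hides the fingers. Now descending.

```bash
python3 -m inch '[[[0,0.002,0,0.015,0],[0,0.002,0,0.03,0],[0,0.002,0,0.04,0],[0,0.002,0,0.046,0],[0,0.002,0,0.05,0],[0,0.002,0,0.054,0],[0,0.002,0,0.057,0],[0,0.002,0,0.057,0],[0,0.002,0,0.057,0]]]'; python3 -c "
from h import *
st()"
```

```text
clock: 3.1
ee_pos: [0.4977, -0.1389, 0.0198]
tool_rot: [2.483, 1.924, 0.001]
force: [-0.4, 0.7, 3.0]
opening: -0.005
grasp_force: 2.0
t 3.1 feeder xy -0.0798 -0.0006 z 0.0198 yawx 75.55 F [-0.44  0.68  2.96] open -0.005
```

```bash
python3 -m inch '[[[0,0,0,0.002,0],[0,0,0,0.004,0],[0,0,0,0.006,0],[0,0,0,0.0075,0],[0,0,0,0.0075,0],[0,0,0,0.0075,0]]]'; python3 look.py pics/c4.png; python3 -c "
from h import *
st()"
```

```text
clock: 3.7
ee_pos: [0.4977, -0.139, 0.012]
tool_rot: [2.483, 1.924, 0.001]
force: [-1.0, 0.3, 6.2]
opening: 0.003
grasp_force: 3.0
t 3.7 feeder xy -0.0798 -0.0006 z 0.012 yawx 75.54 F [-0.96  0.33  6.23] open 0.003
t 3.8 feeder xy -0.0798 -0.0006 z 0.0121 yawx 75.54 F [-0.27 -0.28  6.64] open -0.002
```

View pics/c4.png

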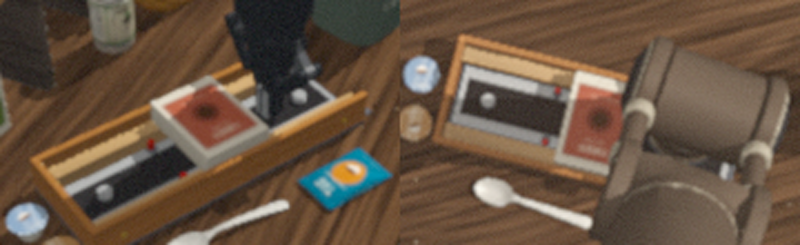

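Both views show the plate sunk, with the pins at (152,143) and (183,175) now level and two plate rods showing at about x=±110, outside my path. Depth is about 12 mm at 6.3 N. Now sliding forward slowly.

```bash
python3 -m inch '[[[0,0.004,0,-0.0003,0],[0,0.008,0,-0.0003,0],[0,0.012,0,-0.0003,0],[0,0.016,0,-0.0003,0],[0,0.02,0,-0.0003,0],[0,0.023,0,-0.0003,0],[0,0.026,0,-0.0003,0],[0,0.029,0,-0.0003,0],[0,0.032,0,-0.0003,0],[0,0.035,0,-0.0003,0],[0,0.038,0,-0.0003,0],[0,0.041,0,-0.0003,0]]]'; python3 -c "
from h import *
st()"; python3 look.py pics/c5.png
```

```text
clock: 5.0
ee_pos: [0.5086, -0.1004, 0.0127]
tool_rot: [2.48, 1.923, 0.0]
force: [-0.7, -3.8, 6.1]
opening: -0.0
grasp_force: 3.1
t 5.0 feeder xy -0.0398 -0.0015 z 0.0127 yawx 75.6 F [-0.73 -3.82  6.13] open -0.0
t 5.0 feeder xy -0.0398 -0.0015 z 0.0127 yawx 75.6 F [-0.73 -3.82  6.13] open -0.0
```

View pics/c5.png

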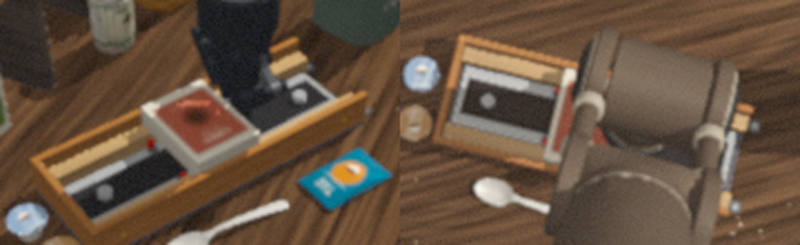

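The scene shows the box nudged forward and still straight, its label now at about (198,110); the plate is held at about 11.3 mm. Continuing.

```bash
python3 -m inch '[[[0,0.003,-0.0007,0,0],[0,0.007,-0.0007,0.0003,0],[0,0.011,-0.0007,0.0003,0],[0,0.015,-0.0007,0.0003,0],[0,0.019,-0.0007,0.0003,0],[0,0.023,-0.0007,0.0003,0],[0,0.027,-0.0007,0.0003,0],[0,0.031,-0.0007,0.0003,0],[0,0.035,-0.0007,0.0003,0],[0,0.039,-0.0007,0.0003,0],[0,0.042,-0.0007,0.0003,0],[0,0.045,-0.0007,0.0003,0]]]'; cat > box.py <<'E'
from h import *
st()
for f in("pics/scene0.png",None):
    m=cv2.imread(f) if f else imaging.grab_frame("scene")
    hsv=cv2.cvtColor(m,cv2.COLOR_BGR2HSV);k=cv2.inRange(hsv,(0,90,80),(10,255,255));k[:170]=0;k[290:]=0;k[:,:220]=0;k[:,400:]=0
    q=max(cv2.findContours(cv2.morphologyEx(k,3,np.ones((5,5))),0,2)[0],key=cv2.contourArea);r=cv2.minAreaRect(q)
    p=onz("scene",*r[0],.05)[:2]-O;print("label",r,"feeder",p@L,p@W)
E
python3 box.py
```

```text
clock: 6.3
ee_pos: [0.5191, -0.0565, 0.0124]
tool_rot: [2.48, 1.924, 0.0]
force: [-0.3, -4.6, 6.3]
opening: -0.002
grasp_force: 3.2
t 6.3 feeder xy 0.0053 -0.0008 z 0.0124 yawx 75.6 F [-0.28 -4.63  6.3 ] open -0.002
label ((313.9547424316406, 216.5497589111328), (34.306312561035156, 22.53453826904297), 42.273685455322266) feeder -0.00449901703714181 0.004093604352397906
label ((292.2500305175781, 227.25003051757812), (34.64822769165039, 24.041629791259766), 45.0) feeder 0.05173642849128863 0.004786009970184723
```

The box centre is at about x=0.050, so it leads the TCP by about 45 mm. I want the centre at about 0.096, so another 46 mm.

```bash
python3 -m inch '[[[0,0.003,0,0,0],[0,0.007,0,0,0],[0,0.011,0,0,0],[0,0.015,0,0,0],[0,0.019,0,0,0],[0,0.023,0,0,0],[0,0.027,0,0,0],[0,0.031,0,0,0],[0,0.035,0,0,0],[0,0.039,0,0,0],[0,0.043,0,0,0],[0,0.046,0,0,0]]]';python3 -m inch '[[[0,0,0,0,0],[0,0,0,0,0]]]' >/dev/null; python3 box.py; python3 look.py pics/c6.png
```

```text
clock: 7.55
ee_pos: [0.5303, -0.0118, 0.0123]
tool_rot: [2.48, 1.924, -0.0]
force: [-0.4, -4.7, 6.5]
opening: -0.003
grasp_force: 3.3
t 7.75 feeder xy 0.0518 -0.0006 z 0.0123 yawx 75.58 F [-0.3  -2.25  5.82] open 0.002
label ((313.9547424316406, 216.5497589111328), (34.306312561035156, 22.53453826904297), 42.273685455322266) feeder -0.00449901703714181 0.004093604352397906
label ((273.3999938964844, 236.30003356933594), (26.832815170288086, 33.541015625), 63.43495178222656) feeder 0.09789444388976003 0.004758235762118505
t 7.8 feeder xy 0.0518 -0.0006 z 0.0123 yawx 75.58 F [-0.81 -2.32  5.65] open -0.003
```

View pics/c6.png

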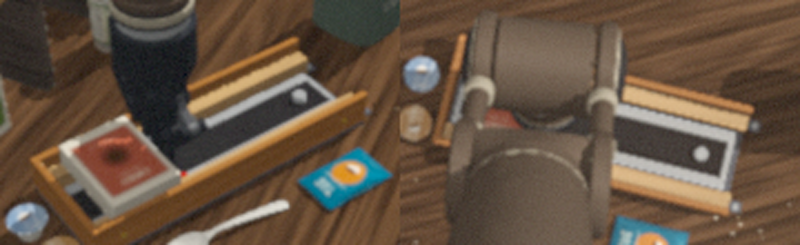

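The scene shows the box past the pins, with the near pin visible at (183,174) behind its rear corner and a gap left to the lip. I'll back off 4 mm with the plate still held, then lift straight up.

```bash
python3 -m inch '[[[0,-0.002,0,0,0],[0,-0.004,0,0,0],[0,-0.004,0,-0.003,0],[0,-0.004,0,-0.006,0],[0,-0.004,0,-0.009,0],[0,-0.004,0,-0.012,0],[0,-0.004,0,-0.016,0],[0,-0.004,0,-0.025,0],[0,-0.004,0,-0.045,0],[0,-0.004,0,-0.08,0],[0,-0.004,0,-0.12,0],[0,-0.004,0,-0.16,0]]]'; python3 -m inch '[[[0,-0.04,0,-0.02,0],[0,-0.08,0,-0.03,0],[0,-0.12,0,-0.03,0],[0,-0.16,0,-0.03,0],[0,-0.2,0,-0.03,0],[0,-0.24,0,-0.03,0],[0,-0.26,0,-0.03,0],[0,-0.26,0,-0.03,0],[0,-0.26,0,-0.03,0]]]'; python3 box.py; python3 look.py pics/c7.png
```

```text
clock: 9.1
ee_pos: [0.5269, -0.0148, 0.1724]
tool_rot: [-2.482, -1.923, 0.004]
force: [0.3, -0.2, -0.3]
opening: 0.003
grasp_force: 0.0
clock: 10.0
ee_pos: [0.4627, -0.2661, 0.2014]
tool_rot: [-2.483, -1.921, 0.0]
force: [-0.3, 0.5, -0.6]
opening: -0.004
grasp_force: 0.0
t 10.0 feeder xy -0.2117 0.0017 z 0.2014 yawx 75.45 F [-0.33  0.48 -0.61] open -0.004
label ((313.9547424316406, 216.5497589111328), (34.306312561035156, 22.53453826904297), 42.273685455322266) feeder -0.00449901703714181 0.004093604352397906
label ((274.6000061035156, 235.7000732421875), (26.832815170288086, 36.224300384521484), 63.43495178222656) feeder 0.0949779124262469 0.004700013010217015
t 10.05 feeder xy -0.211 0.0016 z 0.2014 yawx 75.53 F [ 0.46  0.39 -0.31] open -0.001
```

View pics/c7.png

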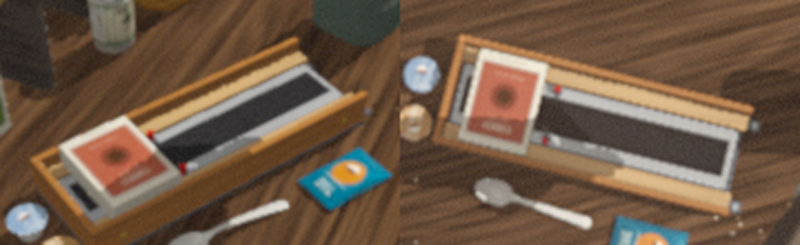

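Both views show the box flat between the raised pins (top part: (558,90) and (545,140)) and the lip, clear of both. The plate is up and the other objects are undisturbed.

```bash
python3 -c "
from plant import workorder
print(workorder.sign_off())"
```

```text
the job is handed in; nothing more can be done
None
```

The coffee box lies flat between the raised pins and the end lip, the plate has sprung back up, nothing else was moved, and the job was handed in at about 10 s on the robot's clock.

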